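# Load reflectance cassettes into the gravity feeder of a spectrophotometer

## Task

Load the two sample cassettes that stand on edge on the feeder's deck into the chute, one in each lane, so that each lies with its round window up, flat and square against the cassette already waiting there. Do not lift them clear of the feeder: tip each one over onto its plain back and slide it over the edge of the deck so that it runs down. Leave the waiting cassettes and everything on the bench where they are.

Things in the scene. Friction and masses are not known exactly. Their poses are not given: they have to be found in the camera images.
- feeder: Steel and aluminium gravity feeder, fixed, docked to a white spectrophotometer whose wall, about 240 mm high, begins at feeder y = 188 mm. Origin on the bench under the middle of the lip, the edge where the level deck ends and the chute begins. +y points down the chute, x across it, z up. Surfaces are smooth: a cassette lying on the chute slides down by itself.
- deck_mid (a point): Point on the level deck, 120 mm above the bench, 100 mm behind the lip, axes as the feeder's. The deck runs from feeder y = -215 mm (9 mm high rear lip) to y = 0 and is at least 145 mm wide between side lips 11 mm high that narrow slightly towards y = 0. There is no partition on the deck; beyond y = 0 the floor falls away.
- lane_near (a point): Place for a new cassette in the lane centred on feeder x = -38 mm: point on the floor under the centre of a cassette lying against the waiting one, 99 mm down the slope from the lip. x across the lane, y down the slope (30 degrees below level), z square off its floor. Lane 70 mm wide, 165 mm long; rails 21 mm high; the 6 mm middle rail starts with a round nose at feeder y = 0.
- lane_far (a point): The same for the other lane, centred on feeder x = +38 mm.
- cassette_a_mid (a point): Centre of a loose flat cassette 14 x 60 x 44 mm, about 60 g. +x points out of its window face (black, white ring, yellow 27 mm window; the other face is plain blue), y along the 60 mm, z along the 44 mm. Starts standing on a 60 mm edge on the deck, about in line with a lane, window facing roughly down or up the chute. Pushed near its top it topples rather than slides.
- cassette_b_mid (a point): Centre of the other loose cassette, alike in every way, standing in line with the other lane; its window faces the opposite way to that of cassette a at the start.
- waiting_near: Cassette of the same kind already lying window up at the bottom of the lane at feeder x = -38 mm, against the end stop. Origin at its centre; its axes start level, along the feeder's.
- waiting_far: The same in the lane at feeder x = +38 mm.
- cuvette_rack: White cuvette rack, 60 x 150 x 62 mm high with its cuvettes, beyond the feeder. Origin under its centre.
- beaker: Glass beaker, 70 mm wide, 90 mm high. Origin under its centre.
- reagent_jar: Amber jar with white cap, 60 mm wide, 100 mm high. Origin under its centre.
- wash_bottle: White wash bottle with red cap and nozzle, 70 mm wide, 205 mm high. Origin under its centre.
- white_standard: White ceramic reference disc, 60 mm wide, 14 mm high, on the bench by the feeder. Origin under its centre.
- cassette_box: Grey open box, 120 x 100 x 50 mm, with other cassettes in it that are not part of this job. Origin under its centre.
- tweezers: Steel tweezers, 120 mm long, 6 mm high, lying on the bench. Origin under the middle.

How it is judged:
At the end, for the whole second after the job is handed in: One cassette lies in each lane, window up within 13 degrees of square off the floor, centre within 8 mm of its place along and across the lane and 5 mm of flat, long side across the lane within 0.15 rad; waiting cassettes within 12 mm of their start, bystanders undisturbed ((((x of cassette_a_mid in the frame of lane_near between -0.008 and 0.008 m and y of cassette_a_mid in the frame of lane_near between -0.008 and 0.008 m and z of cassette_a_mid in the frame of lane_near between 0.002 and 0.012 m and angle between cassette_a_mid's own x axis and vertical below 0.75 rad and angle between the y axis of cassette_a_mid and the x axis of lane_near, either way round below 0.15 rad) and (x of cassette_b_mid in the frame of lane_far between -0.008 and 0.008 m and y of cassette_b_mid in the frame of lane_far between -0.008 and 0.008 m and z of cassette_b_mid in the frame of lane_far between 0.002 and 0.012 m and angle between cassette_b_mid's own x axis and vertical below 0.75 rad and angle between the y axis of cassette_b_mid and the x axis of lane_far, either way round below 0.15 rad)) or ((x of cassette_a_mid in the frame of lane_far between -0.008 and 0.008 m and y of cassette_a_mid in the frame of lane_far between -0.008 and 0.008 m and z of cassette_a_mid in the frame of lane_far between 0.002 and 0.012 m and angle between cassette_a_mid's own x axis and vertical below 0.75 rad and angle between the y axis of cassette_a_mid and the x axis of lane_far, either way round below 0.15 rad) and (x of cassette_b_mid in the frame of lane_near between -0.008 and 0.008 m and y of cassette_b_mid in the frame of lane_near between -0.008 and 0.008 m and z of cassette_b_mid in the frame of lane_near between 0.002 and 0.012 m and angle between cassette_b_mid's own x axis and vertical below 0.75 rad and angle between the y axis of cassette_b_mid and the x axis of lane_near, either way round below 0.15 rad))) and distance of each of waiting_near, waiting_far from where it was at the start of the episode below 0.012 m); the robot touches nothing.
It fails at once if a cassette was lifted clear of the deck (its centre over 165 mm above the bench; standing on the deck it is at 142 mm) (height (world z) of any of cassette_a_mid, cassette_b_mid above 0.165 m).
It fails at once if something on the bench was knocked or moved by more than 30 mm (distance of any of cuvette_rack, beaker, reagent_jar, wash_bottle, white_standard, cassette_box, tweezers from where it was at the start of the episode above 0.03 m).
It fails at once if a waiting cassette was shifted by more than 20 mm (distance of any of waiting_near, waiting_far from where it was at the start of the episode above 0.02 m).
It also fails if it takes over 72 s, if anything falls off the work surface, if the arm or the gripper's body presses on something with over 40 N, if the wrist force passes 120 N, or if a joint passes its speed limit or range.

## Robot

A 6-joint arm with a two-finger parallel gripper is mounted at the origin on the work surface. World frame = base frame: x ahead of the robot, y to its left, z up, the work surface at z = 0. Lengths are in m, angles in rad, forces in N, time in s.
With the tool pointing down it reaches from about 0.35 to 0.85 m from the base axis. Payload 8.1 kg.
Tool frame: the origin (TCP) lies at the centre of the arm's flange, where the gripper is bolted on; the fingertips stand 186 mm ahead of it and the grasp point (between the pads) lies 167 mm ahead of it; z points along the fingers, y is the line along which they close (so a half turn about z gives the same grasp; the last joint's range is limited). The gripper opens to 93 mm and grips with 3 to 60 N. Pads are 15 mm wide; open, the fingers measure 128 mm over their backs; the gripper's body (75 mm by 188 mm) begins 65 mm behind the grasp point.
Start: joints at [1.232, 0.13, 1.488, -0, 1.523, -0.085], TCP at [0.151, 0.581, 0.405] pointing down, gripper open.
Joint ranges: [-2.96, 2.96], [-0.89, 2.26], [0.02, 2.5], [-1.34, 4.48], [0, 2.73], [-2.66, 2.66]. Speed limits (rad/s): [2.39, 2.39, 2.79, 3.14, 3.14, 3.14].

## Interface

Orientations are given as a rotation vector (axis times angle).
In Python, from plant import read_state, read_camera, camera_params, robot gives the robot as it stands.
- The arm moves only by the tool carry_out, never from a script. Its argument "targets" is a list of rows, each an object of numbers: "hand": the opening in per cent of the stroke, from 0 (shut) to 100 (fully open); "x", "y", "z": the shift along the tool's x, y, z in m; "ax", "ay", "az": the turn, a rotation vector about the tool's x, y, z in rad. In form: [{"hand": .., "x": .., "y": .., "z": .., "ax": .., "ay": .., "az": ..}, ...]. A call has 1 to 8 rows; each row is the pose to reach, as a shift and turn from the pose commanded when the call began, along the tool's axes at that moment; what a row does not reach only later rows make up. A row lasts 1/8 s, in which the tool goes at most 62.5 mm and 10.7 degrees, less where a joint would pass 70% of its speed; a pose out of reach is approached as far as the arm can. A call with a gripper value outside its range is refused whole. The fingers move at their own pace and stop on an object; "newtons" is the grip in N (left out, the last holds). Time passes only in rows, so rows that repeat a pose let the fingers close. It gives the time, the measured TCP pose, the force, the opening and the grip force at its end, in the units of the state.
- read_state(): the state, without advancing time (a new reading comes with each control period).
- read_camera(name): name is "scene" or "side" or "wrist"; returns (picture, depth): 480x640x3 uint8, blue, green, red; 480x640 float32, m along the optical axis (not along the pixel's ray), 0 where there is no reading.
- camera_params(name): a dict with "fx", "fy", "cx", "cy" (pixels), "position" and "rotation" of the camera in the world. Camera axes: x right, y up, looking along -z (the intrinsics and any distortion apply to the point x, -y, -z); pixel columns grow to the right and rows downward; lengths in m; the calibration is good to about 2 mm. A picture is of the moment at which its call begins: read the wrist's pose just before it. camera_params takes no time and is no camera call; for the wrist camera it gives the pose at the moment of the call.
- robot.close_job(): hands the job in; it is judged then, once.
The state is a dict: "t": time; "q": joint angles; "dq": joint speeds; "joint_torque": joint torques, N m; "tool_pos": TCP position; "orientation": TCP orientation; "force": force on the tool from outside, world axes, zero at the start; "wrist_torque": the same for the moment, N m; "opening": finger opening in m; "gripper_force": force on a finger pad.
Only numpy, scipy, OpenCV 4.12 (cv2) and the standard library are available. Lean on these libraries where they do the work, as an engineer would, in place of code of your own. Each camera call takes 0.05 s, during which the arm holds its last target. There are 200 camera calls.

## Working session

There is one attempt and no reset: what is moved stays moved. The work goes in short steps, Python scripts to look and compute and a tool call to move; the robot and the scene stay as the last step left them, time stands still between calls to the robot, and variables do not carry over. Pictures are saved under pics/ and viewed, at most 10 in all, crops included, and the job is handed in when it is done.

Besides the shell and the picture viewer there is one more tool, called after "Call:" as name(argument=value, ...) on one line, values as JSON. carry_out: Moves the arm, as the interface text tells. Its arguments: {"type":"object","properties":{"targets":{"type":"array","items":{"type":"object","properties":{"hand":{"type":"number"},"x":{"type":"number"},"y":{"type":"number"},"z":{"type":"number"},"ax":{"type":"number"},"ay":{"type":"number"},"az":{"type":"number"}}}},"newtons":{"type":"number"}},"required":["targets"]}

```bash
ls; mkdir -p pics; cat > h.py <<'E'
import numpy as np, cv2
from scipy.spatial.transform import Rotation as R
from plant import read_state, read_camera, camera_params, robot
def world(name,d,uv,p=None):
    p=p or camera_params(name); out=[]
    for u,v in uv:
        z=float(np.median(d[v-1:v+2,u-1:u+2])); 
        c=np.array([(u-p['cx'])/p['fx']*z,-(v-p['cy'])/p['fy']*z,-z])
        Rm=np.array(p['rotation']); 
        if Rm.shape!=(3,3): Rm=R.from_rotvec(Rm).as_matrix()
        out.append(Rm@c+np.array(p['position']))
    return np.array(out)
E
python3 - <<'E'
from h import *
for n in ('scene','side'):
    p=camera_params(n); print(n,p)
    im,d=read_camera(n); cv2.imwrite(f'pics/{n}0.png',im); np.save(f'{n}0.npy',d)
s=read_state(); print(s)
E
```

```text
pics
scene {'fx': 548.1100619033829, 'fy': 548.1100619033829, 'cx': 311.13010041667053, 'cy': 229.9280781132512, 'position': array([ 1.37436751, -0.58831444,  0.93286904]), 'rotation': array([0.7443619 , 0.44733423, 1.02819427])}
side {'fx': 545.5006771845267, 'fy': 545.5006771845267, 'cx': 316.071848371187, 'cy': 235.4247258154756, 'position': array([0.40669209, 0.43480357, 0.91699925]), 'rotation': array([ 0.13395201, -0.93634923, -2.67673066])}
{'t': 0.1, 'q': array([ 1.23160898e+00,  1.31065421e-01,  1.48915131e+00, -1.73207116e-05,
        1.52299762e+00, -8.54002826e-02]), 'dq': array([ 0.0008535 , -0.00058335, -0.00407403, -0.00113148, -0.00126364,
        0.00094899]), 'joint_torque': array([ 1.23165246e-03, -5.61339068e+01, -4.93095839e+01,  7.69893522e-02,
        2.92092370e-02, -9.82862559e-06]), 'tool_pos': array([0.15055713, 0.58059448, 0.40381465]), 'orientation': array([-3.97536268e-01, -3.11601067e+00,  2.49563219e-03]), 'force': array([0.18078232, 0.64258975, 0.76161252]), 'wrist_torque': array([-0.02338198, -0.03477892, -0.00109146]), 'gripper_force': 0.0, 'opening': 0.09294642521811135}
```

View pics/scene0.png

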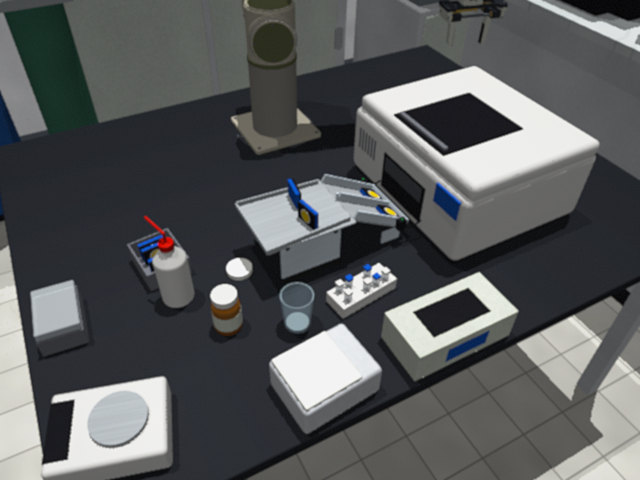

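View pics/side0.png

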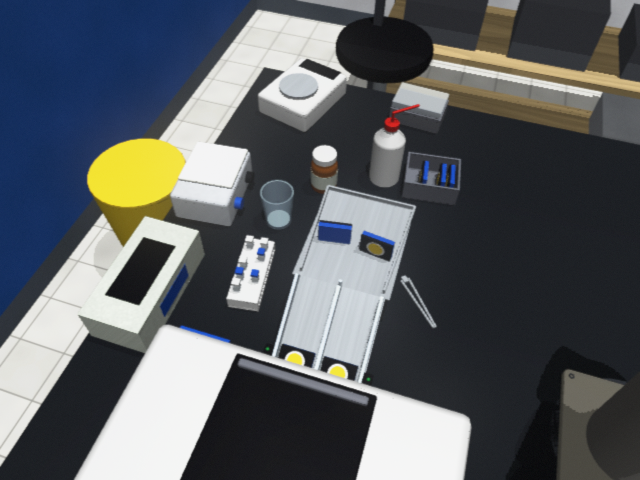

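Scene: feeder deck around (300,210), chute running right to the white instrument. Side: the left cassette at (335,232) shows its plain back down the chute. The right one at (377,245) shows its window down the chute. I'll enlarge the side view.

```bash
python3 - <<'E'
from h import *
im=cv2.imread('pics/side0.png'); c=im[180:385,260:440]
cv2.imwrite('pics/side0c.png',cv2.resize(c,None,fx=2.9,fy=2.9,interpolation=cv2.INTER_CUBIC))
E
```

```text
(no output)
```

View pics/side0c.png

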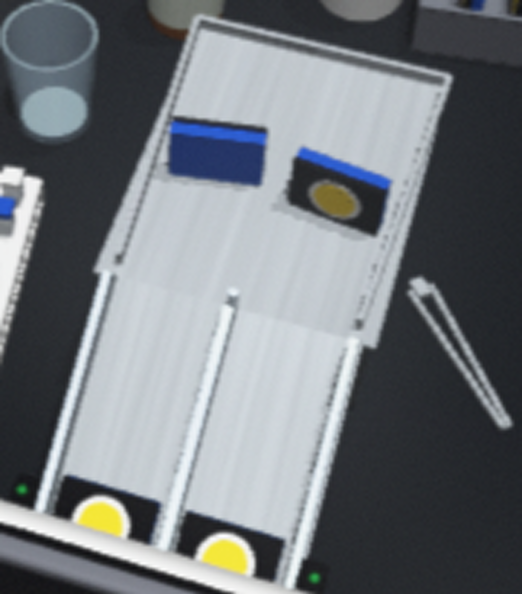

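The crop shows the left cassette with its plain back facing down the chute: top front edge (170,137) to (266,147), bottom (167,178) to (262,185). The right one has its window facing down the chute: top front edge (297,160) to (390,190), bottom (290,205) to (381,236). The rail nose is at (232,293), and the lip ends are about (107,270) and (357,335).

```bash
cat >> h.py <<'E'
def onplane(p,uv,z):
    """rays through pixels met with the level z (scalar or list)"""
    uv=np.array(uv,float); Rm=R.from_rotvec(p['rotation']).as_matrix()
    r=np.c_[(uv[:,0]-p['cx'])/p['fx'],-(uv[:,1]-p['cy'])/p['fy'],-np.ones(len(uv))]@Rm.T
    o=np.array(p['position']); return o+r*((np.broadcast_to(z,len(uv))-o[2])/r[:,2])[:,None]
E
python3 - <<'E'
from h import *
np.set_printoptions(precision=4,suppress=True)
p=camera_params('side'); d=np.load('side0.npy')
f=lambda L:np.array(L)/2.9+[260,180]
deck=f([(300,100),(230,90),(150,245),(200,230),(330,270),(280,280)])
print('deck depth',world('side',d,deck.round().astype(int)),sep='\n')
print('L top/bot',onplane(p,f([(170,137),(266,147),(167,178),(262,185)]),[.164,.164,.12,.12]),sep='\n')
print('R top/bot',onplane(p,f([(297,160),(390,190),(290,205),(381,236)]),[.164,.164,.12,.12]),sep='\n')
print('lip ends, nose', onplane(p,f([(107,270),(357,335),(232,300)]),.12),sep='\n')
print('rear corners', onplane(p,f([(198,17),(450,77)]),.13),sep='\n')
print('front lip tops', onplane(p,f([(120,260),(360,323)]),.131),sep='\n')
print('wait', world('side',d,f([(100,520),(225,552)]).round().astype(int)),sep='\n')
print('cass face depth',world('side',d,f([(217,165),(335,200)]).round().astype(int)),sep='\n')
q=f([(232,297),(168,545)]);print('rail',world('side',d,q.round().astype(int)))
E
```

```text
deck depth
[[ 0.5262 -0.25    0.1185]
 [ 0.5722 -0.242   0.1189]
 [ 0.5817 -0.1049  0.1203]
 [ 0.5562 -0.1253  0.1201]
 [ 0.4716 -0.1226  0.1186]
 [ 0.4979 -0.104   0.1197]]
L top/bot
[[ 0.5863 -0.1554  0.164 ]
 [ 0.5282 -0.1667  0.164 ]
 [ 0.5882 -0.1571  0.12  ]
 [ 0.5292 -0.1711  0.12  ]]
R top/bot
[[ 0.5075 -0.1629  0.164 ]
 [ 0.4485 -0.1586  0.164 ]
 [ 0.5081 -0.1614  0.12  ]
 [ 0.4481 -0.1562  0.12  ]]
lip ends, nose
[[ 0.6009 -0.0779  0.12  ]
 [ 0.445  -0.0811  0.12  ]
 [ 0.5224 -0.0812  0.12  ]]
rear corners
[[ 0.6091 -0.2892  0.13  ]
 [ 0.4339 -0.2907  0.13  ]]
front lip tops
[[ 0.5932 -0.0802  0.131 ]
 [ 0.4448 -0.0826  0.131 ]]
wait
[[0.5611 0.0526 0.0618]
 [0.4844 0.0489 0.0636]]
cass face depth
[[ 0.558  -0.1665  0.134 ]
 [ 0.4793 -0.1579  0.1417]]
rail [[ 0.5208 -0.0734  0.1365]
 [ 0.5171  0.0566  0.0648]]
```

```bash
cat >> h.py <<'E'
def rel(x,y,ztip,yaw=0):
    """shift and turn in tool axes; fingers down, closing line (tool y) at yaw from world x; ztip=fingertip height"""
    s=read_state(); R0=R.from_rotvec(s['orientation']); c,n=np.cos(yaw),np.sin(yaw)
    Rt=R.from_matrix(np.array([[-n,c,0],[c,n,0],[0,0,-1]]))
    sh=R0.inv().apply(np.array([x,y,ztip+.186])-s['tool_pos'])
    print('t',s['t'],'at',s['tool_pos'].round(4),'shift',sh.round(4),'turn',(R0.inv()*Rt).as_rotvec().round(4))
E
python3 - <<'E'
from h import *
rel(.15,.58,.33,1.32); rel(.5585,-.215,.26,0)
p=camera_params('side');d=np.load('side0.npy');print(onplane(p,[(388,185),(388,125)],[0,.2]))
E
```

```text
t 0.1 at [0.1506 0.5806 0.4038] shift [ 0.0004 -0.0009 -0.1122] turn [-0.0016 -0.0001 -0.003 ]
t 0.1 at [0.1506 0.5806 0.4038] shift [-0.5946 -0.6678 -0.0412] turn [-1.500e-03  1.000e-03  1.317e+00]
[[ 5.11980833e-01 -4.56059288e-01  1.11022302e-16]
 [ 5.27749773e-01 -4.23672512e-01  2.00000000e-01]]
```

Call:
carry_out(targets=[{"hand": 22, "x": 0, "y": 0, "z": -0.06}, {"hand": 22, "x": 0, "y": 0, "z": -0.11}, {"hand": 22, "x": -0.3, "y": -0.33, "z": -0.11, "az": 0.66}, {"hand": 22, "x": -0.3, "y": -0.33, "z": -0.11, "az": 0.66}, {"hand": 22, "x": -0.3, "y": -0.33, "z": -0.11, "az": 0.66}, {"hand": 22, "x": -0.3, "y": -0.33, "z": -0.11, "az": 0.66}, {"hand": 22, "x": -0.3, "y": -0.33, "z": -0.11, "az": 0.66}, {"hand": 22, "x": -0.3, "y": -0.33, "z": -0.11, "az": 0.66}])

```text
schema error: expected keys hand, x, y, z, ax, ay, az
```

```bash
python3 -c "
from h import *
rel(.5585,-.215,.26,0)"
```

```text
t 0.1 at [0.1506 0.5806 0.4038] shift [-0.5946 -0.6678 -0.0412] turn [-1.500e-03  1.000e-03  1.317e+00]
```

Call:
carry_out(targets=[{"hand": 22, "x": 0, "y": 0, "z": -0.06, "ax": 0, "ay": 0, "az": 0}, {"hand": 22, "x": 0, "y": 0, "z": -0.11, "ax": 0, "ay": 0, "az": 0}, {"hand": 22, "x": -0.3, "y": -0.33, "z": -0.11, "ax": 0, "ay": 0, "az": 0.66}, {"hand": 22, "x": -0.3, "y": -0.33, "z": -0.11, "ax": 0, "ay": 0, "az": 0.66}, {"hand": 22, "x": -0.3, "y": -0.33, "z": -0.11, "ax": 0, "ay": 0, "az": 0.66}, {"hand": 22, "x": -0.3, "y": -0.33, "z": -0.11, "ax": 0, "ay": 0, "az": 0.66}, {"hand": 22, "x": -0.3, "y": -0.33, "z": -0.11, "ax": 0, "ay": 0, "az": 0.66}, {"hand": 22, "x": -0.3, "y": -0.33, "z": -0.11, "ax": 0, "ay": 0, "az": 0.66}])

```text
t: 1.1
tool_pos: [0.3254, 0.247, 0.5144]
orientation: [1.385, 2.82, -0.0]
force: [1.1, -0.2, 0.2]
opening: 0.0216
gripper_force: 0.0
```

```bash
python3 -c "
from h import *
rel(.5585,-.215,.26,0)"
```

```text
t 1.1 at [0.3254 0.247  0.5144] shift [-0.5081 -0.0978  0.0685] turn [1.000e-04 1.000e-04 6.574e-01]
```

Call:
carry_out(targets=[{"hand": 22, "x": -0.508, "y": -0.098, "z": 0.0, "ax": 0, "ay": 0, "az": 0.657}, {"hand": 22, "x": -0.508, "y": -0.098, "z": 0.0, "ax": 0, "ay": 0, "az": 0.657}, {"hand": 22, "x": -0.508, "y": -0.098, "z": 0.0, "ax": 0, "ay": 0, "az": 0.657}, {"hand": 22, "x": -0.508, "y": -0.098, "z": 0.0, "ax": 0, "ay": 0, "az": 0.657}, {"hand": 22, "x": -0.508, "y": -0.098, "z": 0.0, "ax": 0, "ay": 0, "az": 0.657}, {"hand": 22, "x": -0.508, "y": -0.098, "z": 0.07, "ax": 0, "ay": 0, "az": 0.657}, {"hand": 22, "x": -0.508, "y": -0.098, "z": 0.07, "ax": 0, "ay": 0, "az": 0.657}, {"hand": 22, "x": -0.508, "y": -0.098, "z": 0.07, "ax": 0, "ay": 0, "az": 0.657}])

```text
t: 2.1
tool_pos: [0.5459, -0.1907, 0.4531]
orientation: [-2.222, -2.221, -0.0]
force: [1.1, 0.7, 1.1]
opening: 0.0204
gripper_force: 0.0
```

Call:
carry_out(targets=[{"hand": 22, "x": 0, "y": 0, "z": 0, "ax": 0, "ay": 0, "az": 0}])

```text
t: 2.22
tool_pos: [0.5457, -0.192, 0.4489]
orientation: [-2.221, -2.212, 0.005]
force: [-0.6, 1.5, 0.5]
opening: 0.0208
gripper_force: 0.0
```

```bash
python3 -c "
from h import *
rel(.5585,-.215,.26,0)
import pickle
p=camera_params('wrist'); im,d=read_camera('wrist'); cv2.imwrite('pics/w1.png',im); np.save('w1.npy',d); pickle.dump(p,open('w1.pkl','wb')); print(p)"
```

```text
t 2.225 at [ 0.5457 -0.192   0.4489] shift [-0.023   0.0129  0.0027] turn [-0.0075 -0.0026 -0.004 ]
{'fx': 397.5659633048923, 'fy': 397.5659633048923, 'cx': 314.9768997930237, 'cy': 243.20864880203024, 'position': array([ 0.54622606, -0.11799951,  0.42904531]), 'rotation': array([-0.26616167,  0.0084326 , -0.00343799])}
```

View pics/w1.png

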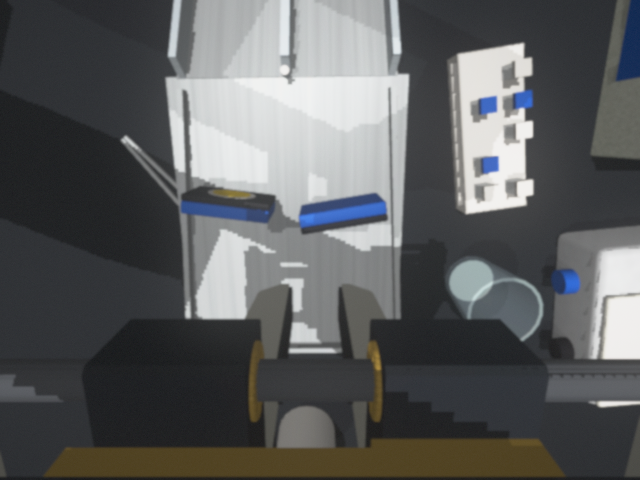

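The wrist view shows both cassettes from above. The far one's top face runs (300,207)–(384,194) / (302,228)–(386,213), and the near one's (183,197)–(274,209) / (182,213)–(271,221). The rail nose is at (285,72), and the lip line lies at row 76 between columns 167 and 409.

```bash
python3 -c "
from h import *
import pickle
np.set_printoptions(precision=4,suppress=True)
p=pickle.load(open('w1.pkl','rb'));d=np.load('w1.npy')
print('nose',onplane(p,[(285,72)],.141))
print('lip',onplane(p,[(190,77),(385,76)],.12))
print('deck rim', onplane(p,[(186,90),(390,90),(189,310),(400,310)],.12))
t=onplane(p,[(300,207),(384,194),(302,228),(386,213)],.164);print('far',t,t.mean(0))
t=onplane(p,[(183,197),(274,209),(182,213),(271,221)],.164);print('near',t,t.mean(0))
print(world('wrist',d,[(342,212),(285,40),(285,72),(340,40),(230,40)],p))
im=cv2.imread('pics/w1.png');cv2.imwrite('pics/w1c.png',cv2.resize(im[0:250,150:430],None,fx=2.4,fy=2.4,interpolation=cv2.INTER_CUBIC))
"
```

```text
nose [[ 0.524  -0.0771  0.141 ]]
lip [[ 0.4534 -0.0771  0.12  ]
 [ 0.5945 -0.0773  0.12  ]]
deck rim [[ 0.4497 -0.086   0.12  ]
 [ 0.5986 -0.0868  0.12  ]
 [ 0.4365 -0.2606  0.12  ]
 [ 0.6148 -0.2608  0.12  ]]
far [[ 0.5338 -0.1649  0.164 ]
 [ 0.59   -0.1563  0.164 ]
 [ 0.535  -0.1795  0.164 ]
 [ 0.5919 -0.1692  0.164 ]] [ 0.5627 -0.1675  0.164 ]
near [[ 0.4553 -0.1579  0.164 ]
 [ 0.5162 -0.1662  0.164 ]
 [ 0.4536 -0.1688  0.164 ]
 [ 0.5139 -0.1745  0.164 ]] [ 0.4848 -0.1669  0.164 ]
[[ 0.5621 -0.1683  0.1647]
 [ 0.5238 -0.0559  0.1329]
 [ 0.5239 -0.077   0.1396]
 [ 0.5625 -0.0503  0.105 ]
 [ 0.4807 -0.0496  0.1041]]
```

View pics/w1c.png

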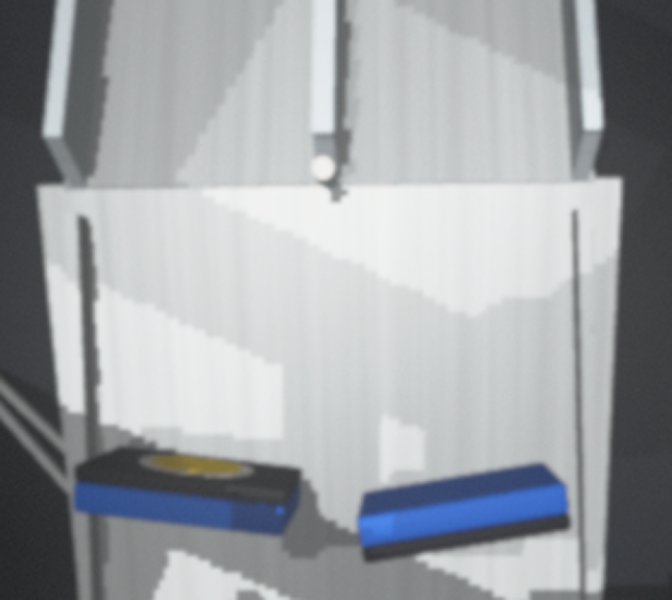

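Call:
carry_out(targets=[{"hand": 22, "x": -0.023, "y": 0.017, "z": 0.0, "ax": 0, "ay": 0, "az": 0}, {"hand": 22, "x": -0.023, "y": 0.017, "z": 0.04, "ax": 0, "ay": 0, "az": 0}, {"hand": 22, "x": -0.023, "y": 0.017, "z": 0.08, "ax": 0, "ay": 0, "az": 0}, {"hand": 22, "x": -0.023, "y": 0.017, "z": 0.111, "ax": 0, "ay": 0, "az": 0}, {"hand": 22, "x": -0.023, "y": 0.017, "z": 0.111, "ax": 0, "ay": 0, "az": 0}, {"hand": 22, "x": -0.023, "y": 0.017, "z": 0.111, "ax": 0, "ay": 0, "az": 0}])

```text
t: 3.02
tool_pos: [0.5629, -0.2112, 0.3456]
orientation: [2.219, 2.221, 0.002]
force: [1.0, 0.1, 0.6]
opening: 0.0208
gripper_force: 0.0
```

```bash
python3 -c "
from h import *
rel(.5627,-.215,.150,0)"
```

```text
t 3.025 at [ 0.5629 -0.2112  0.3456] shift [-0.0038 -0.0002  0.0096] turn [0.0026 0.0011 0.0009]
```

Call:
carry_out(targets=[{"hand": 22, "x": 0.0, "y": 0, "z": 0.009, "ax": 0, "ay": 0, "az": 0}, {"hand": 22, "x": 0.006, "y": 0, "z": 0.009, "ax": 0, "ay": 0, "az": 0}, {"hand": 22, "x": 0.012, "y": 0, "z": 0.009, "ax": 0, "ay": 0, "az": 0}, {"hand": 22, "x": 0.018, "y": 0, "z": 0.009, "ax": 0, "ay": 0, "az": 0}, {"hand": 22, "x": 0.024, "y": 0, "z": 0.009, "ax": 0, "ay": 0, "az": 0}, {"hand": 22, "x": 0.03, "y": 0, "z": 0.009, "ax": 0, "ay": 0, "az": 0}, {"hand": 22, "x": 0.035, "y": 0, "z": 0.009, "ax": 0, "ay": 0, "az": 0}, {"hand": 22, "x": 0.04, "y": 0, "z": 0.009, "ax": 0, "ay": 0, "az": 0}])

```text
t: 4.03
tool_pos: [0.5625, -0.1714, 0.3341]
orientation: [-2.221, -2.221, 0.0]
force: [0.4, -0.3, 0.9]
opening: 0.0203
gripper_force: 0.0
```

Call:
carry_out(targets=[{"hand": 22, "x": 0.0, "y": 0, "z": 0, "ax": 0, "ay": 0, "az": 0}, {"hand": 22, "x": -0.008, "y": 0, "z": 0, "ax": 0, "ay": 0, "az": 0}, {"hand": 22, "x": -0.008, "y": 0, "z": 0, "ax": 0, "ay": 0, "az": 0}])

```text
t: 4.4
tool_pos: [0.5624, -0.1806, 0.3341]
orientation: [2.222, 2.22, -0.0]
force: [0.5, 0.3, 0.3]
opening: 0.0203
gripper_force: 0.0
```

```bash
python3 -c "
from h import *
rel(.5627,-.18,.125,0)
import pickle
p=camera_params('wrist'); im,d=read_camera('wrist'); np.save('w2.npy',d); pickle.dump(p,open('w2.pkl','wb'));
cv2.imwrite('pics/w2.png',im)"
```

```text
t 4.4 at [ 0.5624 -0.1806  0.3341] shift [0.0006 0.0003 0.0231] turn [ 0.      0.0004 -0.0009]
```

View pics/w2.png

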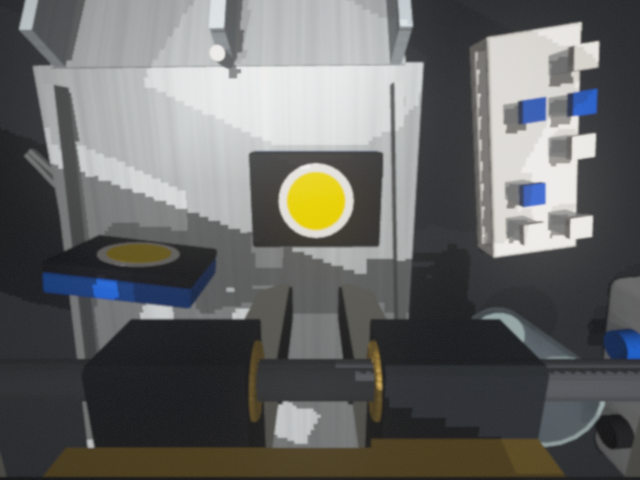

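The far cassette now lies flat and square with its window up. Its corners are (249,152), (383,152), (253,246) and (380,246), and the nose is at (217,52).

```bash
python3 -c "
from h import *
import pickle
np.set_printoptions(precision=4,suppress=True)
p=pickle.load(open('w2.pkl','rb'));print(onplane(p,[(249,152),(383,152),(253,246),(380,246)],.134),onplane(p,[(217,52)],.141),onplane(p,[(50,66),(410,64)],.12))"
```

```text
[[ 0.5336 -0.1144  0.134 ]
 [ 0.5928 -0.1145  0.134 ]
 [ 0.5335 -0.1576  0.134 ]
 [ 0.5933 -0.1577  0.134 ]] [[ 0.5238 -0.0752  0.141 ]] [[ 0.4433 -0.0771  0.12  ]
 [ 0.6056 -0.0765  0.12  ]]
```

Call:
carry_out(targets=[{"hand": 22, "x": 0.0, "y": 0, "z": 0.023, "ax": 0, "ay": 0, "az": 0}, {"hand": 22, "x": 0.0, "y": 0, "z": 0.023, "ax": 0, "ay": 0, "az": 0}, {"hand": 22, "x": 0.008, "y": 0, "z": 0.023, "ax": 0, "ay": 0, "az": 0}, {"hand": 22, "x": 0.016, "y": 0, "z": 0.023, "ax": 0, "ay": 0, "az": 0}, {"hand": 22, "x": 0.024, "y": 0, "z": 0.023, "ax": 0, "ay": 0, "az": 0}, {"hand": 22, "x": 0.032, "y": 0, "z": 0.023, "ax": 0, "ay": 0, "az": 0}, {"hand": 22, "x": 0.04, "y": 0, "z": 0.023, "ax": 0, "ay": 0, "az": 0}, {"hand": 22, "x": 0.048, "y": 0, "z": 0.023, "ax": 0, "ay": 0, "az": 0}])

```text
t: 5.45
tool_pos: [0.5625, -0.1311, 0.3112]
orientation: [2.221, 2.222, 0.0]
force: [0.0, 0.3, -0.6]
opening: 0.0204
gripper_force: 0.1
```

Call:
carry_out(targets=[{"hand": 22, "x": 0.006, "y": 0, "z": 0, "ax": 0, "ay": 0, "az": 0}, {"hand": 22, "x": 0.012, "y": 0, "z": 0, "ax": 0, "ay": 0, "az": 0}, {"hand": 22, "x": 0.018, "y": 0, "z": 0, "ax": 0, "ay": 0, "az": 0}, {"hand": 22, "x": 0.024, "y": 0, "z": 0, "ax": 0, "ay": 0, "az": 0}, {"hand": 22, "x": 0.03, "y": 0, "z": 0, "ax": 0, "ay": 0, "az": 0}, {"hand": 22, "x": 0.036, "y": 0, "z": 0, "ax": 0, "ay": 0, "az": 0}, {"hand": 22, "x": 0.042, "y": 0, "z": 0, "ax": 0, "ay": 0, "az": 0}, {"hand": 22, "x": 0.045, "y": 0, "z": 0, "ax": 0, "ay": 0, "az": 0}])

```text
t: 6.45
tool_pos: [0.5624, -0.0863, 0.3111]
orientation: [-2.221, -2.222, -0.0]
force: [-0.2, -0.3, 0.4]
opening: 0.0209
gripper_force: 0.0
```

Call:
carry_out(targets=[{"hand": 22, "x": 0.0, "y": 0, "z": -0.03, "ax": 0, "ay": 0, "az": 0}, {"hand": 22, "x": 0.0, "y": 0, "z": -0.07, "ax": 0, "ay": 0, "az": 0}, {"hand": 22, "x": 0.0, "y": 0, "z": -0.1, "ax": 0, "ay": 0, "az": 0}, {"hand": 22, "x": 0.0, "y": 0, "z": -0.1, "ax": 0, "ay": 0, "az": 0}])

```text
t: 6.95
tool_pos: [0.5632, -0.0869, 0.4145]
orientation: [2.218, 2.218, 0.005]
force: [-0.4, 0.5, -1.4]
opening: 0.0203
gripper_force: 0.0
```

```bash
python3 -c "
from h import *
rel(.486,-.12,.15,0)
import pickle
p=camera_params('wrist'); im,d=read_camera('wrist'); np.save('w3.npy',d); pickle.dump(p,open('w3.pkl','wb'));
cv2.imwrite('pics/w3.png',im)"
```

```text
t 6.95 at [ 0.5632 -0.0869  0.4145] shift [-0.033  -0.0776  0.0781] turn [ 0.0057  0.0014 -0.    ]
```

View pics/w3.png

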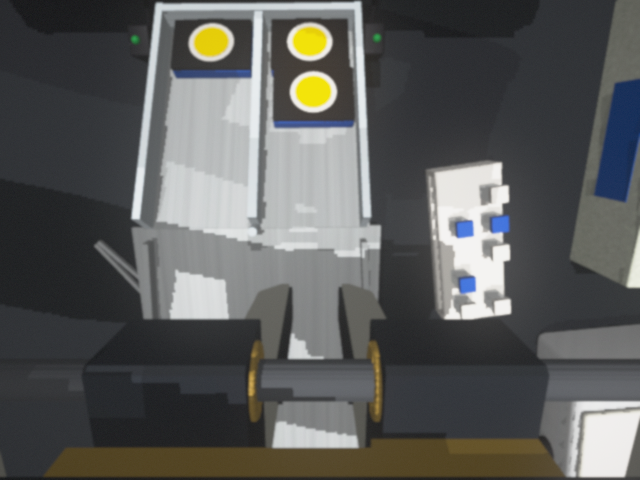

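The far lane is loaded: the new cassette at (313,95) lies window up, square against the waiting one at (310,40). Next is the near cassette, toppled backward.

Call:
carry_out(targets=[{"hand": 22, "x": -0.02, "y": -0.05, "z": 0, "ax": 0, "ay": 0, "az": 0}, {"hand": 22, "x": -0.038, "y": -0.078, "z": 0, "ax": 0, "ay": 0, "az": 0}, {"hand": 22, "x": -0.038, "y": -0.078, "z": 0.04, "ax": 0, "ay": 0, "az": 0}, {"hand": 22, "x": -0.038, "y": -0.078, "z": 0.079, "ax": 0, "ay": 0, "az": 0}, {"hand": 22, "x": -0.038, "y": -0.078, "z": 0.079, "ax": 0, "ay": 0, "az": 0}, {"hand": 22, "x": -0.038, "y": -0.078, "z": 0.079, "ax": 0, "ay": 0, "az": 0}])

```text
t: 7.75
tool_pos: [0.4846, -0.1247, 0.3325]
orientation: [-2.221, -2.221, 0.0]
force: [1.1, 0.7, 0.2]
opening: 0.0208
gripper_force: 0.0
```

```bash
python3 -c "
from h import *
rel(.485,-.125,.15,0)"
```

```text
t 7.75 at [ 0.4846 -0.1247  0.3325] shift [-0.0003  0.0004 -0.0035] turn [-0.0003 -0.0002  0.0001]
```

Call:
carry_out(targets=[{"hand": 22, "x": -0.008, "y": 0, "z": -0.003, "ax": 0, "ay": 0, "az": 0}, {"hand": 22, "x": -0.016, "y": 0, "z": -0.003, "ax": 0, "ay": 0, "az": 0}, {"hand": 22, "x": -0.022, "y": 0, "z": -0.003, "ax": 0, "ay": 0, "az": 0}, {"hand": 22, "x": -0.028, "y": 0, "z": -0.003, "ax": 0, "ay": 0, "az": 0}, {"hand": 22, "x": -0.034, "y": 0, "z": -0.003, "ax": 0, "ay": 0, "az": 0}, {"hand": 22, "x": -0.04, "y": 0, "z": -0.003, "ax": 0, "ay": 0, "az": 0}, {"hand": 22, "x": -0.045, "y": 0, "z": -0.003, "ax": 0, "ay": 0, "az": 0}, {"hand": 22, "x": -0.048, "y": 0, "z": -0.003, "ax": 0, "ay": 0, "az": 0}])

```text
t: 8.75
tool_pos: [0.4844, -0.173, 0.3351]
orientation: [-2.222, -2.221, 0.0]
force: [-0.6, 0.4, -0.6]
opening: 0.0204
gripper_force: 0.0
```

Call:
carry_out(targets=[{"hand": 22, "x": 0, "y": 0, "z": 0, "ax": 0, "ay": 0, "az": 0}, {"hand": 22, "x": 0, "y": 0, "z": -0.03, "ax": 0, "ay": 0, "az": 0}, {"hand": 22, "x": 0, "y": 0, "z": -0.07, "ax": 0, "ay": 0, "az": 0}, {"hand": 22, "x": -0.04, "y": 0, "z": -0.07, "ax": 0, "ay": 0, "az": 0}, {"hand": 22, "x": -0.085, "y": 0, "z": -0.07, "ax": 0, "ay": 0, "az": 0}, {"hand": 22, "x": -0.085, "y": 0, "z": -0.07, "ax": 0, "ay": 0, "az": 0}])

```text
t: 9.5
tool_pos: [0.4841, -0.2598, 0.405]
orientation: [2.224, 2.218, -0.001]
force: [0.7, 0.6, 0.3]
opening: 0.0206
gripper_force: 0.0
```

```bash
python3 -c "
from h import *
rel(.485,-.245,.125,0)
import pickle
p=camera_params('wrist'); im,d=read_camera('wrist'); np.save('w4.npy',d); pickle.dump(p,open('w4.pkl','wb'));
cv2.imwrite('pics/w4.png',im)"
```

```text
t 9.5 at [ 0.4841 -0.2598  0.405 ] shift [0.0149 0.0009 0.094 ] turn [-0.0003  0.0004 -0.0028]
```

View pics/w4.png

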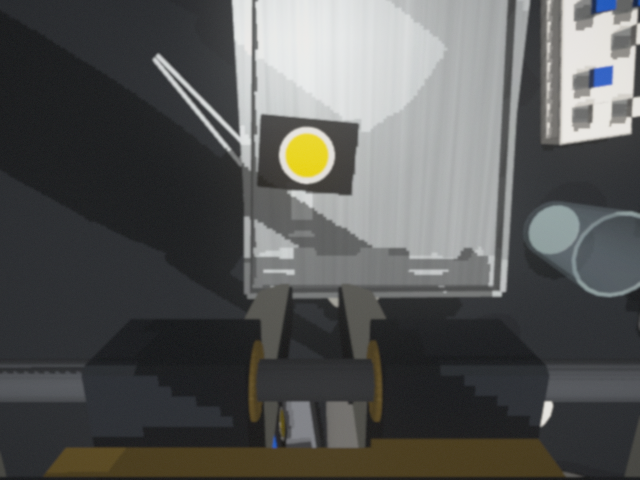

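The near cassette lies window up. Its corners are (261,114), (358,122), (258,186) and (352,195), so it is slightly turned.

```bash
python3 -c "
from h import *
import pickle
np.set_printoptions(precision=4,suppress=True)
p=pickle.load(open('w4.pkl','rb'));t=onplane(p,[(261,114),(358,122),(258,186),(352,195)],.134);print(t,t.mean(0),onplane(p,[(254,272),(492,270)],.12))"
```

```text
[[ 0.4521 -0.1745  0.134 ]
 [ 0.5105 -0.1793  0.134 ]
 [ 0.4486 -0.2176  0.134 ]
 [ 0.5079 -0.2235  0.134 ]] [ 0.4798 -0.1987  0.134 ] [[ 0.4412 -0.2799  0.12  ]
 [ 0.6089 -0.2789  0.12  ]]
```

Call:
carry_out(targets=[{"hand": 22, "x": 0.013, "y": -0.003, "z": 0.03, "ax": 0, "ay": 0, "az": 0}, {"hand": 22, "x": 0.013, "y": -0.003, "z": 0.07, "ax": 0, "ay": 0, "az": 0}, {"hand": 22, "x": 0.013, "y": -0.003, "z": 0.093, "ax": 0, "ay": 0, "az": 0}, {"hand": 22, "x": 0.013, "y": -0.003, "z": 0.093, "ax": 0, "ay": 0, "az": 0}, {"hand": 22, "x": 0.013, "y": -0.003, "z": 0.093, "ax": 0, "ay": 0, "az": 0}, {"hand": 22, "x": 0.019, "y": -0.003, "z": 0.093, "ax": 0, "ay": 0, "az": 0}, {"hand": 22, "x": 0.025, "y": -0.003, "z": 0.093, "ax": 0, "ay": 0, "az": 0}, {"hand": 22, "x": 0.031, "y": -0.003, "z": 0.093, "ax": 0, "ay": 0, "az": 0}])

```text
t: 10.55
tool_pos: [0.4816, -0.2263, 0.3127]
orientation: [2.221, 2.221, 0.0]
force: [-0.6, -1.3, -0.0]
opening: 0.0208
gripper_force: 0.1
```

Call:
carry_out(targets=[{"hand": 22, "x": 0.006, "y": 0, "z": 0, "ax": 0, "ay": 0, "az": 0}, {"hand": 22, "x": 0.012, "y": 0.001, "z": 0, "ax": 0, "ay": 0, "az": 0}, {"hand": 22, "x": 0.018, "y": 0.002, "z": 0, "ax": 0, "ay": 0, "az": 0}, {"hand": 22, "x": 0.024, "y": 0.003, "z": 0, "ax": 0, "ay": 0, "az": 0}, {"hand": 22, "x": 0.03, "y": 0.004, "z": 0, "ax": 0, "ay": 0, "az": 0}, {"hand": 22, "x": 0.036, "y": 0.005, "z": 0, "ax": 0, "ay": 0, "az": 0}, {"hand": 22, "x": 0.042, "y": 0.006, "z": 0, "ax": 0, "ay": 0, "az": 0}, {"hand": 22, "x": 0.042, "y": 0.006, "z": 0, "ax": 0, "ay": 0, "az": 0}])

```text
t: 11.55
tool_pos: [0.4875, -0.1843, 0.3121]
orientation: [-2.221, -2.222, -0.0]
force: [0.1, -0.3, -0.2]
opening: 0.0202
gripper_force: 0.0
```

```bash
cat > chk.py <<'E'
from h import *
import sys
np.set_printoptions(precision=4,suppress=True)
rel(.486,-.18,.125,0)
p=camera_params('wrist'); im,d=read_camera('wrist'); cv2.imwrite(f'pics/{sys.argv[1]}.png',im)
b,g,r=[im[...,i].astype(int) for i in range(3)]
y=((r>120)&(g>100)&(b<80)).astype(np.uint8); n,l,st,ce=cv2.connectedComponentsWithStats(y)
for i in range(1,n):
    if st[i,4]<300 or ce[i][1]>300: continue
    w=onplane(p,[ce[i]],.134)[0]; u,v=ce[i]
    m=((im.max(2)<75)).astype(np.uint8); m[:max(0,int(v)-70)]=0; m[int(v)+70:]=0
    print('window px',ce[i],st[i],'world(z=.134)',w)
E
python3 chk.py w5
```

```text
t 11.55 at [ 0.4875 -0.1843  0.3121] shift [ 0.0043 -0.0015  0.0011] turn [-0.0001 -0.0001  0.0006]
window px [304.7793 238.8267] [ 273  208   64   62 3099] world(z=.134) [ 0.4836 -0.1519  0.134 ]
```

View pics/w5.png

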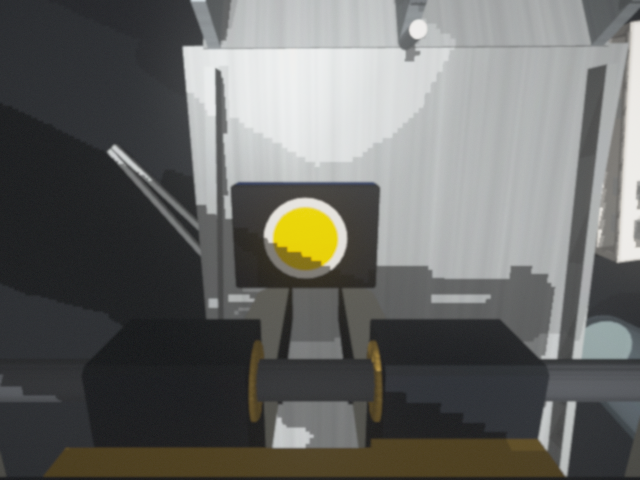

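The near cassette is now square, with its top edge running (232,184)–(380,184) and its centre about 2 mm short of the lane centre. I'll push on over the lip with a slight sideways drift.

Call:
carry_out(targets=[{"hand": 22, "x": 0.006, "y": 0, "z": 0, "ax": 0, "ay": 0, "az": 0}, {"hand": 22, "x": 0.013, "y": 0.0005, "z": 0, "ax": 0, "ay": 0, "az": 0}, {"hand": 22, "x": 0.02, "y": 0.001, "z": 0, "ax": 0, "ay": 0, "az": 0}, {"hand": 22, "x": 0.027, "y": 0.0015, "z": 0, "ax": 0, "ay": 0, "az": 0}, {"hand": 22, "x": 0.034, "y": 0.002, "z": 0, "ax": 0, "ay": 0, "az": 0}, {"hand": 22, "x": 0.041, "y": 0.002, "z": 0, "ax": 0, "ay": 0, "az": 0}, {"hand": 22, "x": 0.048, "y": 0.002, "z": 0, "ax": 0, "ay": 0, "az": 0}, {"hand": 22, "x": 0.053, "y": 0.002, "z": 0, "ax": 0, "ay": 0, "az": 0}])

```text
t: 12.6
tool_pos: [0.4894, -0.1312, 0.3121]
orientation: [-2.221, -2.222, 0.0]
force: [-0.2, -0.8, 0.8]
opening: 0.0206
gripper_force: 0.8
```

Call:
carry_out(targets=[{"hand": 22, "x": 0.006, "y": 0, "z": 0, "ax": 0, "ay": 0, "az": 0}, {"hand": 22, "x": 0.012, "y": 0, "z": 0, "ax": 0, "ay": 0, "az": 0}, {"hand": 22, "x": 0.018, "y": 0, "z": 0, "ax": 0, "ay": 0, "az": 0}, {"hand": 22, "x": 0.024, "y": 0, "z": 0, "ax": 0, "ay": 0, "az": 0}, {"hand": 22, "x": 0.03, "y": 0, "z": 0, "ax": 0, "ay": 0, "az": 0}, {"hand": 22, "x": 0.036, "y": 0, "z": 0, "ax": 0, "ay": 0, "az": 0}, {"hand": 22, "x": 0.042, "y": 0, "z": 0, "ax": 0, "ay": 0, "az": 0}, {"hand": 22, "x": 0.045, "y": 0, "z": 0, "ax": 0, "ay": 0, "az": 0}])

```text
t: 13.6
tool_pos: [0.4895, -0.0863, 0.3121]
orientation: [-2.221, -2.222, -0.0]
force: [0.3, -0.4, 0.6]
opening: 0.0207
gripper_force: 0.0
```

Call:
carry_out(targets=[{"hand": 22, "x": 0.0, "y": 0, "z": -0.03, "ax": 0, "ay": 0, "az": 0}, {"hand": 22, "x": 0.0, "y": 0.02, "z": -0.07, "ax": 0, "ay": 0, "az": 0}, {"hand": 22, "x": 0.0, "y": 0.038, "z": -0.12, "ax": 0, "ay": 0, "az": 0}, {"hand": 22, "x": 0.0, "y": 0.038, "z": -0.12, "ax": 0, "ay": 0, "az": 0}, {"hand": 22, "x": 0.0, "y": 0.038, "z": -0.12, "ax": 0, "ay": 0, "az": 0}])

```text
t: 14.22
tool_pos: [0.5273, -0.0867, 0.4315]
orientation: [-2.221, -2.221, 0.001]
force: [0.7, 0.0, 0.2]
opening: 0.0204
gripper_force: 0.0
```

```bash
python3 chk.py w6
```

```text
t 14.225 at [ 0.5273 -0.0867  0.4315] shift [-0.0933 -0.0413  0.1205] turn [-0.0006 -0.0001  0.0001]
window px [263.4976  47.4541] [249  35  30  26 621] world(z=.134) [0.4946 0.0404 0.134 ]
window px [356.9731  46.6228] [342  34  31  26 631] world(z=.134) [0.5542 0.0408 0.134 ]
window px [361.9754  94.4261] [347  81  31  28 690] world(z=.134) [0.5583 0.0122 0.134 ]
window px [263.1821  95.1301] [248  82  32  28 692] world(z=.134) [0.4934 0.0118 0.134 ]
```

View pics/w6.png

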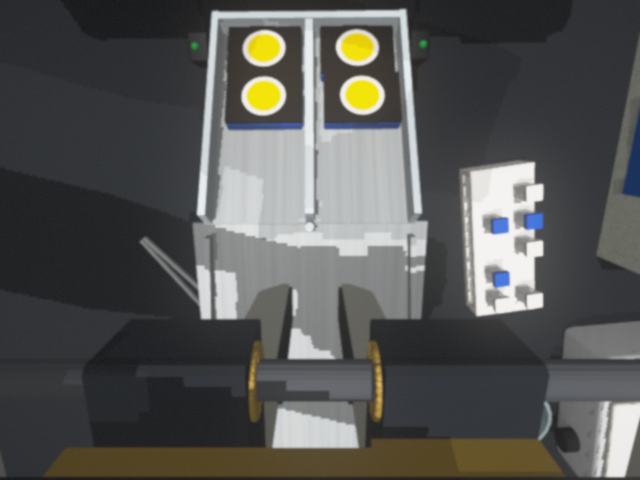

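Both lanes are loaded: the new cassettes at (263,95) and (362,95) lie window up and square against the waiting ones.

```bash
python3 -c "
from plant import robot
print(robot.close_job())"
```

```text
the job is handed in; nothing more can be done
None
```

I tipped both cassettes onto their plain backs and slid them into the chute, one in each lane; in the last picture each lies window up and square against the waiting one. The job was handed in at about 14 s, and no verdict came back.

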